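# Bring the next repair job to the work pad

### The job

Two tin caddies stand on the harmonica repair desk. Pick up the one that holds the cracked amber harmonica body by its wooden handle, and set it down in the middle of the cork pad, lined up with the pad's long side, lowering it right onto the cork before letting go. The harmonica body must stay in its caddy, and the other caddy must stay where it is.

Things in the scene. Friction and masses are not known exactly. Their poses are not given: they have to be found in the camera images.
- job_grip: Handle of the caddy to move (it holds the amber harmonica body): brown wooden bar 134 (x) by 12 (y) by 14 (z) mm, a 3 thick upright tin strap at each end. Origin: bar's centre, above the caddy's centre and 105 over its underside; z up. Rigid with an open tin tray 140 (x) by 74 (y), walls 36 high, 3 thick. Caddy top 112 over its underside; all loose, 0.25 to 0.45 kg.
- spare_grip: Handle of the other caddy, to be left alone: same size, make and axes, but its tray holds only a small round chromed slide button (18 mm across). Origin: centre of its wooden bar, 105 mm above the desk.
- harp_center (a point): Centre of the cracked amber acrylic harmonica body, a flat bar 104 (x) by 28 (y) by 12 (z) mm with ten slots, lying loose and flat on the floor of its caddy, its centre 9 mm above the caddy's underside.
- pad_top (a point): Cork pad fixed on the desk, 190 (x, its long side) by 130 (y) mm, 10 thick. This point: centre of its top face, 10 mm above the desk; z up.
Not all that is in view belongs to the job. What is shaped like the part that bears job_grip but red is not meant. Of the things shaped like the part that bears pad_top, the cork one is meant.

How it is judged (in metres and radians):
On the way, in this order (a step that is already met when the one before it is completed fails the run):
1. the caddy with the harmonica body is lifted by its wooden handle, its underside at least 50 mm above the desk (height (world z) of job_grip above 0.155 m and contact force between the fingers and job_grip above 0.5 N and angle between job_grip's own z axis and vertical below 0.5 rad), for 0.2 s.
2. it is lowered onto the cork pad (within 6 mm) while the handle is still held (z of job_grip in the frame of pad_top below 0.111 m and horizontal distance between job_grip and pad_top below 0.03 m and contact force between the fingers and job_grip above 0.3 N), for 0.1 s.
At the end, for the whole second after the job is handed in: The caddy with the harmonica body stands upright and at rest on the cork pad, centred within 20 mm, its long side within about 11 degrees of the pad's long side (either way round), the harmonica body still in its tray (horizontal distance between job_grip and pad_top below 0.02 m and z of job_grip in the frame of pad_top between 0.1 and 0.11 m and angle between the x axis of job_grip and the x axis of pad_top, either way round below 0.2 rad and angle between job_grip's own z axis and vertical below 0.08 rad and linear speed of job_grip below 0.02 m/s and horizontal distance between harp_center and job_grip below 0.045 m and z of harp_center in the frame of job_grip below -0.075 m); the robot touches nothing.
It fails at once if the other caddy is moved by more than 20 mm (distance of spare_grip from where it was at the start of the episode above 0.02 m).
It also fails if it takes over 48 s, if anything falls off the work surface, if the arm or the gripper's body presses on something with over 40 N, if the wrist force passes 120 N, or if a joint passes its speed limit or range.

### The arm

A 6-joint arm with a two-finger parallel gripper is mounted at the origin on the work surface. World frame = base frame: x ahead of the robot, y to its left, z up, the work surface at z = 0. Lengths are in mm, angles in rad, forces in N, time in s.
With the tool pointing down it reaches from about 350 to 975 mm from the base axis. Payload 7.1 kg.
Tool frame: the origin (TCP) lies on the front face of the gripper's body, between the roots of the fingers; the fingertips stand 80 mm ahead of it and the grasp point (between the pads) lies 61 mm ahead of it (env.tips_ahead is the distance from the TCP to the fingertips, in mm); z points along the fingers, y is the direction in which the jaws open and shut (so a half turn about z gives the same grasp; the last joint's range is limited). The gripper opens to 88 mm and grips with 3 to 60 N. Pads are 20 mm wide; open, the fingers measure 115 mm over their backs; the gripper's body (75 mm by 178 mm) begins 61 mm behind the grasp point.
Start: joints at [1.314, 0.423, 1.63, -0, 1.089, -0.019], TCP at [147.197, 607.403, 302.675] pointing down, gripper open.
Joint ranges: [-3, 3], [-0.9, 2.11], [0.09, 2.58], [-1.31, 4.45], [0.11, 2.69], [-2.54, 2.54]. Speed limits (rad/s): [2.39, 2.39, 3.01, 3.14, 3.14, 3.14].

### API

Orientations are given as a unit quaternion [x, y, z, w].
In Python, from station import env, set_gripper, viewer, workorder gives the robot as it stands. Calls block until the motion is done:
- env.reach(position, orientation): joint-space move of the TCP to a pose.
- env.move_l(position, rot=None, rate=150, f_stop=None): straight line of the TCP; rot=None keeps the orientation; rate is the mean speed in mm/s. With f_stop (N) it stops when the force on the tool has changed by that much, and returns True; else False.
- env.move_joints(angles): joint-space move.
- set_gripper(opening): finger opening in mm; the grip force is fixed at half the most; returns when the fingers have stopped.
- env.hold(seconds).
- env.ik(position, orientation): joint angles nearest the present ones, or None.
- env.read_state(): the state.
- viewer.camera(name): name is "scene" or "side" or "wrist"; returns the picture (384x512x3 uint8, blue, green, red); there is no depth.
- viewer.camera_params(name): a dict with "fx", "fy", "cx", "cy" (pixels), "dist" ([k1, k2, p1, p2, k3] as OpenCV has them; the pictures are not rectified), "pose" (4x4, takes a point from camera to world coordinates); the wrist camera has in their place "tool_from_camera" (4x4, takes a point from camera to tool coordinates, whose origin is the TCP and whose axes are the flange's). Camera axes: x right, y up, looking along -z (the intrinsics and any distortion apply to the point x, -y, -z); pixel columns grow to the right and rows downward; lengths in mm; the calibration is good to about 2 mm. A picture is of the moment at which its call begins: read the wrist's pose just before it. camera_params takes no time and is no camera call.
A pose or a line that the arm cannot do raises env.IKError and nothing moves.
- workorder.sign_off(): hands the job in, once; it reports no verdict.
The state is a dict: "time_s": time; "qpos": joint angles; "dq": joint speeds; "tau": joint torques, N m; "tool_pos": TCP position; "orientation": TCP orientation; "force": force on the tool from outside, world axes, zero at the start; "wrist_torque": the same for the moment, N m; "width": finger opening in mm.
Only numpy, scipy, OpenCV 4.12 (cv2) and the standard library are available. Lean on these libraries where they do the work, as an engineer would, in place of code of your own. Each camera call takes 0.05 s, during which the arm holds its last target. There are 200 camera calls.

## Working session

There is one attempt and no reset: what is moved stays moved. The work goes in short steps, each a Python script; the robot and the scene stay as the last script left them, time stands still between calls to the robot, and variables do not carry over. Pictures are saved under pics/ and viewed, about 8 in all and at most 12, crops included, and the job is handed in when it is done.

```bash
ls; mkdir -p pics; python3 - <<'E'
from station import env, viewer
import cv2,numpy as np
for n in ("scene","side"):
    cv2.imwrite(f"pics/{n}0.png",viewer.camera(n))
    p=viewer.camera_params(n);print(n,{k:np.round(v,3).tolist() for k,v in p.items()})
print(np.round(viewer.camera_params("wrist")["tool_from_camera"],3))
print(env.read_state())
a=[cv2.imread(f"pics/{n}0.png") for n in("scene","side")]
E
```

```text
pics
scene {'fx': 490.649, 'fy': 490.649, 'cx': 260.88, 'cy': 199.874, 'dist': [-0.078, 0.0, 0.0, 0.0, 0.0], 'pose': [[-0.868, -0.373, 0.327, 946.783], [0.496, -0.659, 0.566, 630.745], [0.004, 0.653, 0.757, 903.794], [0.0, 0.0, 0.0, 1.0]]}
side {'fx': 470.583, 'fy': 470.583, 'cx': 260.385, 'cy': 188.964, 'dist': [-0.033, 0.0, 0.0, 0.0, 0.0], 'pose': [[0.878, 0.264, -0.399, 177.997], [-0.478, 0.513, -0.713, -760.313], [0.017, 0.817, 0.577, 741.723], [0.0, 0.0, 0.0, 1.0]]}
[[-1.0000e-03  9.6700e-01  2.5600e-01  7.0749e+01]
 [ 1.0000e+00  1.0000e-03  1.0000e-03  1.1040e+00]
 [ 0.0000e+00  2.5600e-01 -9.6700e-01 -8.0187e+01]
 [ 0.0000e+00  0.0000e+00  0.0000e+00  1.0000e+00]]
{'time_s': 0.1, 'qpos': array([ 1.31402809e+00,  4.23764262e-01,  1.63056960e+00, -3.89606081e-05,
        1.08860583e+00, -1.89990493e-02]), 'dq': array([ 0.00119771, -0.00078842, -0.00405499,  0.00019458,  0.00095084,
       -0.00033144]), 'tau': array([-1.55646635e-04, -5.45610988e+01, -2.74324769e+01,  6.45765290e-02,
        1.88626873e-02, -1.76708483e-05]), 'tool_pos': array([147.0965608 , 607.0584631 , 301.99673824]), 'orientation': array([ 1.18595741e-01,  9.92942393e-01, -6.69495412e-04, -7.54835497e-05]), 'force': array([-0.93507839, -0.52091062,  0.64225339]), 'wrist_torque': array([-0.00241659,  0.00368369,  0.00900037]), 'width': 87.86107797083402}
```

View pics/scene0.png

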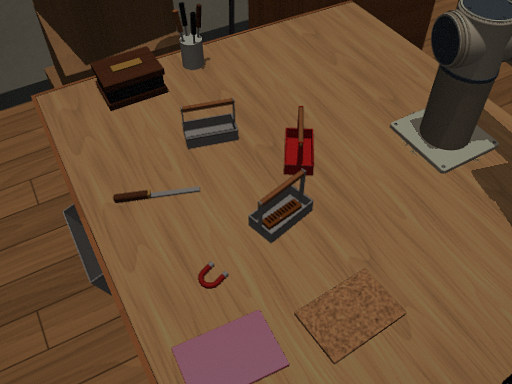

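View pics/side0.png

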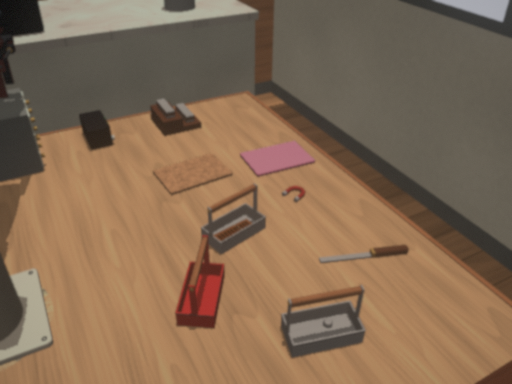

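The job caddy (amber body) is in the middle of both views, with its handle at scene (260,206)–(305,174) and side (210,208)–(256,189). The cork pad has scene corners of about (365,271), (405,314), (334,357), (296,313). The spare caddy is at scene (210,125), and the red caddy is at (299,150).

```bash
cat > h.py <<'E'
import numpy as np, cv2
from scipy.spatial.transform import Rotation as R
from station import env, viewer, set_gripper
def cam(name, st=None):
    p=viewer.camera_params(name)
    if name!="wrist": return p,np.array(p["pose"])
    T=np.eye(4);T[:3,:3]=R.from_quat(st["orientation"]).as_matrix();T[:3,3]=st["tool_pos"]
    return p,T@np.array(p["tool_from_camera"])
def onplane(px,z,name,st=None):
    p,T=cam(name,st)
    K=np.array([[p["fx"],0,p["cx"]],[0,p["fy"],p["cy"]],[0,0,1]])
    u=cv2.undistortPoints(np.array(px,float).reshape(-1,1,2),K,np.array(p["dist"]))[:,0]
    d=np.c_[u[:,0],-u[:,1],-np.ones(len(u))]@T[:3,:3].T
    return (T[:3,3]+d*((z-T[2,3])/d[:,2])[:,None])[:,:2]
def project(P,name,st=None):
    p,T=cam(name,st); c=(np.array(P,float)-T[:3,3])@T[:3,:3]
    K=np.array([[p["fx"],0,p["cx"]],[0,p["fy"],p["cy"]],[0,0,1]])
    return cv2.projectPoints(c*[1,-1,-1],np.zeros(3),np.zeros(3),K,np.array(p["dist"]))[0][:,0]
def down(yaw): # tool z down, jaw axis y at world angle yaw
    y=np.array([np.cos(yaw),np.sin(yaw),0]);z=np.array([0,0,-1.]);return R.from_matrix(np.c_[np.cross(y,z),y,z]).as_quat()
E
python3 - <<'E'
from h import *
for n,px in(("scene",[(260,206),(305,174)]),("side",[(210,208),(256,189)])):
    a=onplane(px,105,n);d=a[1]-a[0];print(n,"handle",a.round(),a.mean(0).round(1),np.hypot(*d).round(),np.arctan2(d[1],d[0]).round(3))
for n,px in(("scene",[(365,271),(405,314),(334,357),(296,313)]),("side",[(154,172),(210,155),(232,173),(174,192)])):
    a=onplane(px,10,n);print(n,"cork",a.round().tolist(),a.mean(0).round(1),[np.hypot(*(a[i]-a[i-1])).round() for i in range(4)],[np.arctan2(*(a[i]-a[i-1])[::-1]).round(3) for i in range(4)])
print(onplane([(299,150),(210,125)],30,"scene").round())
E
```

```text
scene handle [[612.  48.]
 [477.  16.]] [544.1  32. ] 139.0 -2.91
side handle [[485.  14.]
 [609.  32.]] [547.   22.7] 126.0 0.141
scene cork [[466.0, 249.0], [458.0, 372.0], [635.0, 374.0], [648.0, 259.0]] [551.9 313.6] [np.float64(183.0), np.float64(123.0), np.float64(177.0), np.float64(116.0)] [np.float64(-3.084), np.float64(1.635), np.float64(0.012), np.float64(-1.458)]
side cork [[457.0, 355.0], [634.0, 368.0], [650.0, 250.0], [473.0, 237.0]] [553.7 302.7] [np.float64(119.0), np.float64(178.0), np.float64(120.0), np.float64(178.0)] [np.float64(1.711), np.float64(0.075), np.float64(-1.437), np.float64(-3.07)]
[[ 399. -121.]
 [ 556. -323.]]
```

```bash
python3 - <<'E'
from h import *
q=down(np.pi/2+.1)
env.reach([550,308,420],q); s1=env.read_state(); a=viewer.camera("wrist")
env.reach([545,27,420],down(np.pi/2+.18)); s2=env.read_state(); b=viewer.camera("wrist")
np.save("s.npy",[s1,s2],allow_pickle=True)
cv2.imwrite("pics/wc.png",a);cv2.imwrite("pics/wh.png",b)
print(s2["tool_pos"],s2["qpos"],s2["time_s"])
E
```

```text
[545.23540574  27.83493659 420.06335213] [ 2.90559664e-02  1.87080722e-01  1.68060909e+00  3.78341616e-04
  1.27360104e+00 -1.72239388e+00] 3.1
```

View pics/wc.png

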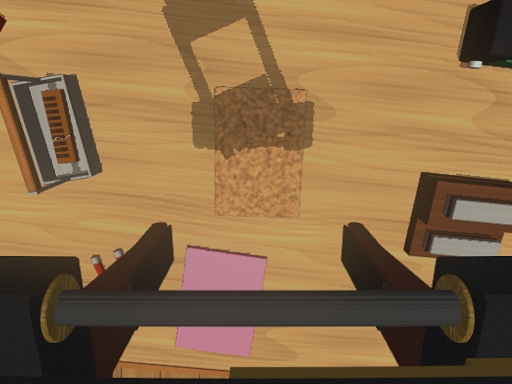

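View pics/wh.png

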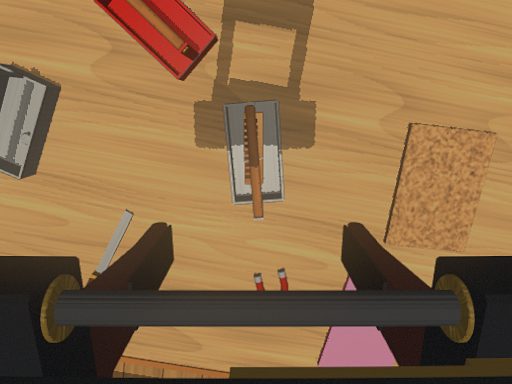

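In wc the cork's corners are (215,87), (307,88), (300,217), (215,216). In wh the handle bar runs from (250,106) to (258,218) and the tray corners are (225,103), (278,101), (284,200), (234,204). In wh the cork is at (410,123), (495,132), (466,250), (386,242).

```bash
python3 - <<'E'
from h import *
s1,s2=np.load("s.npy",allow_pickle=True)
def rep(t,a):print(t,a.round().tolist(),a.mean(0).round(1),[np.hypot(*(a[i]-a[i-1])).round() for i in range(len(a))],[np.arctan2(*(a[i]-a[i-1])[::-1]).round(3) for i in range(len(a))])
rep("cork1",onplane([(215,87),(307,88),(300,217),(215,216)],10,"wrist",s1))
rep("cork2",onplane([(410,123),(495,132),(466,250),(386,242)],10,"wrist",s2))
rep("bar",onplane([(250,106),(258,218)],110,"wrist",s2))
rep("tray",onplane([(225,103),(278,101),(284,200),(234,204)],36,"wrist",s2))
# bar mask, refined: brown with minAreaRect
b=cv2.imread("pics/wh.png");h=cv2.cvtColor(b,cv2.COLOR_BGR2HSV)
print(h[210,258],h[120,251],h[180,254],h[210,240],h[225,258])
E
```

```text
cork1 [[463.0, 243.0], [452.0, 370.0], [641.0, 385.0], [652.0, 256.0]] [552.1 313.5] [np.float64(189.0), np.float64(128.0), np.float64(189.0), np.float64(130.0)] [np.float64(-3.073), np.float64(1.66), np.float64(0.08), np.float64(-1.484)]
cork2 [[464.0, 237.0], [453.0, 364.0], [638.0, 384.0], [647.0, 254.0]] [550.5 309.7] [np.float64(184.0), np.float64(127.0), np.float64(186.0), np.float64(130.0)] [np.float64(-3.053), np.float64(1.653), np.float64(0.109), np.float64(-1.5)]
bar [[481.0, 10.0], [610.0, 42.0]] [545.   25.8] [np.float64(133.0), np.float64(133.0)] [np.float64(-2.894), np.float64(0.248)]
tray [[484.0, -25.0], [468.0, 44.0], [601.0, 79.0], [620.0, 9.0]] [543.4  26.6] [np.float64(141.0), np.float64(71.0), np.float64(138.0), np.float64(72.0)] [np.float64(-2.894), np.float64(1.787), np.float64(0.258), np.float64(-1.308)]
[ 14 163 160] [ 13 151 110] [ 13 158 158] [ 16 135 177] [ 19 128 187]
```

```bash
python3 - <<'E'
import cv2
b=cv2.imread("pics/wh.png")[85:230,200:310];cv2.imwrite("pics/whc.png",cv2.resize(b,None,fx=4,fy=4,interpolation=cv2.INTER_NEAREST))
E
```

```text
(no output)
```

View pics/whc.png

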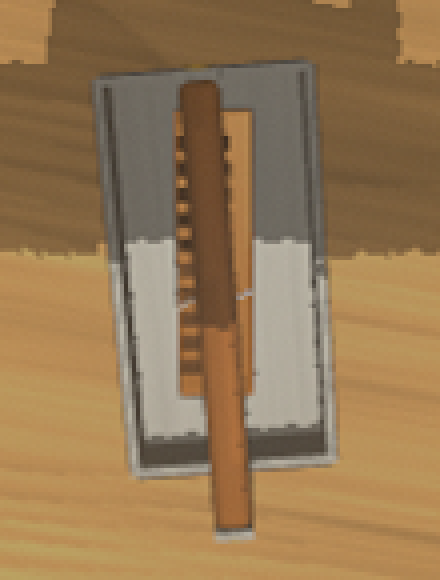

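Bar and tray agree: caddy centre about (544.5, 26), yaw 0.25. Pad centre is about (551.5, 312.5), yaw 0.085. Next I grasp and lift.

```bash
python3 - <<'E'
from h import *
q=down(np.pi/2+.25)
set_gripper(60)
env.reach([544.5,26,260],q)
print(env.move_l([544.5,26,166],q,rate=80,f_stop=15),env.read_state()["tool_pos"])
set_gripper(0); s=env.read_state(); print("w",s["width"],s["force"])
p=s["tool_pos"]
env.move_l([p[0],p[1],p[2]+95],rate=60); env.hold(.4)
s=env.read_state(); print(s["tool_pos"],s["width"],s["force"],s["wrist_torque"],s["time_s"])
sd=viewer.camera("side")[120:290,130:330]; cv2.imwrite("pics/lift.png",cv2.resize(sd,None,fx=3,fy=3))
E
```

```text
False [544.84191053  26.02740098 166.50278615]
w 11.582280365073089 [-1.63306072 -0.61150203 -0.95461925]
[544.25627108  25.9736547  260.70161888] 11.780810393935504 [ 0.12752676 -0.23790666 -3.8086885 ] [ 0.0495235  -0.06401989  0.04594729] 8.7167
```

View pics/lift.png

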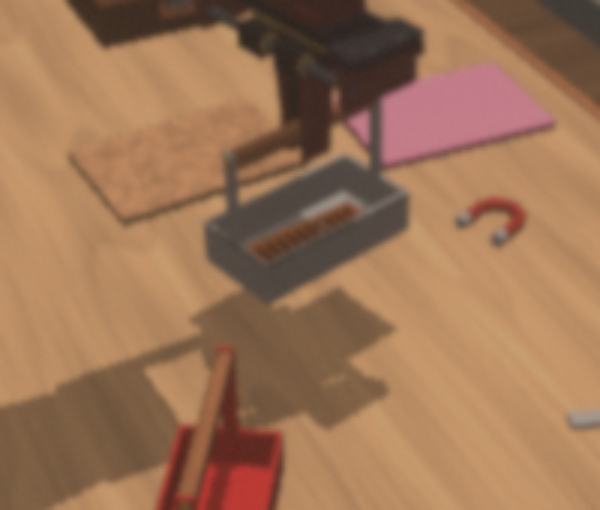

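The caddy hangs level in the grip with the amber body flat inside it (crop about (305,230)). Next I carry it to the pad and lower it.

```bash
python3 - <<'E'
from h import *
q=down(np.pi/2+.085)
env.move_l([551.5,312.5,260],q,rate=110); env.hold(.3)
env.move_l([551.5,312.5,190],q,rate=60)
print(env.move_l([551.5,312.5,173],q,rate=12,f_stop=4)); env.hold(.3)
s=env.read_state(); print(s["tool_pos"],s["width"],s["force"],s["wrist_torque"],s["time_s"])
sd=viewer.camera("side")[90:260,110:310]; cv2.imwrite("pics/low.png",cv2.resize(sd,None,fx=3,fy=3))
E
```

```text
True
[551.4548272  312.17292542 175.68850348] 11.806449153939537 [ 0.63583811 -2.14500714  5.2927768 ] [-0.11817386 -0.05294523  0.00735538] 14.5167
```

View pics/low.png

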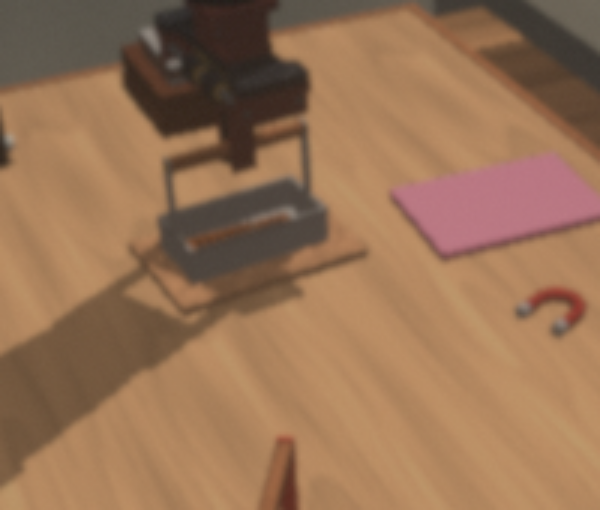

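Contact came at TCP z 175.7 against 176 expected, and the caddy stands on the cork, still held. I'll release, retreat straight up and check with the wrist camera.

```bash
python3 - <<'E'
from h import *
env.hold(.2); set_gripper(50); p=env.read_state()["tool_pos"]
env.move_l([p[0],p[1],p[2]+60],rate=60); env.move_l([p[0],p[1],420],rate=150); env.hold(.3)
s=env.read_state(); b=viewer.camera("wrist"); cv2.imwrite("pics/end.png",b); np.save("s3.npy",[s],allow_pickle=True)
print(s["tool_pos"],s["width"],s["force"],s["time_s"])
cv2.imwrite("pics/endc.png",cv2.resize(b[60:240,150:350],None,fx=3,fy=3,interpolation=cv2.INTER_CUBIC))
E
```

```text
[550.55309538 311.95240813 419.54733966] 49.961947754745644 [-0.24776105  0.12637613  0.90224536] 18.3583
```

View pics/endc.png

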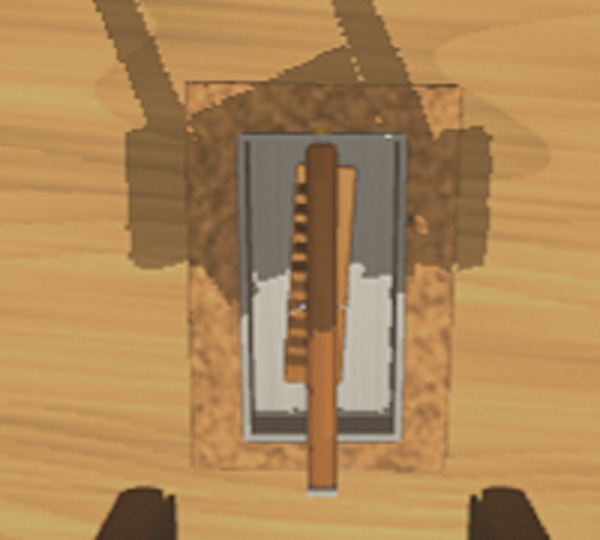

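In the crop, the cork corners are (187,84), (463,85), (445,471), (192,468), the tray rim corners are (237,134), (407,134), (400,440), (247,441), and the bar runs from (322,143) to (322,493). The body is in the tray.

```bash
python3 - <<'E'
from h import *
s=np.load("s3.npy",allow_pickle=True)[0]
f=lambda l,z:onplane(np.array(l)/3+[150,60],z,"wrist",s)
ang=lambda d:np.arctan2(d[1],d[0]).round(3)
c=f([(187,84),(463,85),(445,471),(192,468)],10);t=f([(237,134),(407,134),(400,440),(247,441)],46);b=f([(322,143),(322,493)],120)
print("cork",c.mean(0).round(1),ang(c[3]+c[2]-c[0]-c[1]));print("tray",t.mean(0).round(1),ang(t[3]+t[2]-t[0]-t[1]));print("bar",b.mean(0).round(1),ang(b[1]-b[0]))
off=np.hypot(*(t.mean(0)-c.mean(0)));print(off)
if off<8:
    from station import workorder
    workorder.sign_off(); print("signed", env.read_state()["time_s"])
E
```

```text
cork [552.7 313. ] 0.067
tray [550.5 313.4] 0.089
bar [551.6 313.2] 0.084
2.2064695834462005
the job is handed in; nothing more can be done
the job is handed in; nothing more can be done
```

I picked up the caddy with the amber harmonica body by its wooden handle. I carried it to the cork pad and lowered it until it touched at TCP z 175.7 mm (176 expected). Then I released it, backed straight up and handed the job in at about 18.5 s.

- **Position:** in the last wrist picture the tray centre was about 2 mm from the cork's centre (limit 20 mm). Its long side was about 0.02 rad off the pad's (limit 0.2).
- **Harmonica body:** it was still lying in its tray, turned slightly.
- **Other caddy:** the robot never went near it. I did not take a final picture of it.
- **Disagreements:** the first two camera views put the pad centre up to about 10 mm apart. I used the near wrist views instead. No check failed, and sign-off gave no verdict.

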